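Clamp the cleaner bottle and take off its push-and-turn safety cap

TASK

First slide the blue bench clamp's jaw, by its yellow tab, shut until its rubber pad presses firmly on the white cleaner bottle, and leave it shut. Then press the red safety cap all the way down against its spring, keep it pressed while you twist it about 60 degrees anticlockwise (seen from above) so that it comes free, and lift it straight up off the bottle. Finish while still holding the cap, level and still, about 7 cm above the bottle's neck, with the bottle standing in the clamp and the other things on the bench left alone.

Things in the scene. Friction and masses are not known exactly. Their poses are not given: they have to be found in the camera images.
- clamp: Blue clamp screwed to the bench; origin on the bench top under the middle of the bottle's seat, z up. Base plate 90 mm along x, from y = -180 to +50 mm, 10 mm thick. The seat is a U of walls 45 mm high above the plate, inner faces at x = +-31.5 and y = +32 mm, open towards -y where the jaw is; it keeps the square bottle from turning.
- jaw_tab (a point): middle of the grip of the jaw's upright yellow tab: 12 mm thick along the clamp's y, 36 mm wide along x, its top 18 mm above this point, 36 mm of free tab below it down to a low foot. It lies 75 mm behind the pad's face, joined by a thin rod near the base plate. Axes as the clamp's. It can be pinched from above or pushed.
- jaw_face (a point): centre of the front face of the jaw's black rubber pad (46 x 36 mm), which meets the bottle; axes as the clamp's
- jaw: the whole sliding jaw (pad, rod, tab); origin on the base plate below the pad's face, axes as the clamp's. Slides along the clamp's y: origin at y = -80 mm fully open, starts at -80 to -55, meets the bottle at about -30 (which then still slides 1 to 3 mm back to the wall). Friction of about 5 N resists it (10 to 15 N at the tab shuts it firmly); it stays where it is left.
- bottle: loose square white plastic bottle, 60 x 60 mm, 78 mm high to the shoulder, about 0.8 kg; origin at the centre of its underside, which stands on the clamp's base plate (10 mm above the bench), axes along its sides. The neck's top is 118 mm above the origin.
- cap: Red push-and-turn cap, 58 mm diameter, 30 mm high plus a grip bar on top; origin at the centre of its lower rim, z up. Starts locked, x along the bottle's x, origin 101 mm above the bottle's. Press it down 4 mm or more and turn it, pressed, anticlockwise from above: free to lift at 53 to 67 degrees, where a firm stop ends the turn. It cannot turn clockwise.
- spring_disc (a joint): sprung disc in the neck that pushes the cap up: 0 with the cap locked (about 7 N), growing as the cap is pressed: 0.004 where it can turn (about 11 N), at most 0.007 (about 14 N, solid stop); -0.005 once the cap is turned free, which lifts the cap 5 mm above its locked height
- cap_grip (a point): centre of the cap's grip bar, 42 mm above the cap's origin. The bar is 14 mm thick along the cap's y, 50 mm long along the cap's x and stands 24 mm high on the cap's flat top (12 mm above and below this point). Axes as the cap's. Gripped from above, fingertips can rest on the flat top to press.
- combination_pliers: bystander: black-handled pliers, 172 mm long, lying; origin at the underside
- solder_spool: bystander: spool of solder wire, 42 mm high; origin at its underside
- spare_breaker: bystander: white two-pole breaker, 36 x 85 x 63 mm; origin at its underside
- multimeter: bystander: orange multimeter, 150 x 74 x 44 mm, lying; origin at its underside
Things that resemble listed ones, but are neither listed nor needed, are in the scene too. What is shaped like the bottle but green is not meant.

How it is judged:
By the outcome, as a careful person would: the job done as asked, in the order asked, and still so for the second after the job is handed in, while the arm keeps its last pose, push and grip.
It also fails if it takes over 45 s, if anything falls off the work surface, if the arm or the gripper's body presses on something with over 40 N, if the wrist force passes 120 N, or if a joint passes its speed limit or range.

ROBOT

A 7-joint arm with a two-finger parallel gripper is mounted at the origin on a cart in front of the work surface, level with it; the furniture and walls round the work are solid. World frame = base frame: x ahead of the robot, y to its left, z up, the work surface at z = 0. Lengths are in m, angles in rad, forces in N, time in s.
With the tool pointing down it reaches from about 0.35 to 0.9 m from the base axis. Payload 8.1 kg.
Tool frame: the origin (TCP) lies at the very end of the fingers, on their centre line; the grasp point (between the pads) lies 19 mm behind it (grasp_offset is the distance from the TCP to the grasp point, in m); z points along the fingers, y is the line along which they close (so a half turn about z gives the same grasp; the last joint's range is limited). The gripper opens to 92 mm and grips with 3 to 60 N. Pads are 19 mm wide; open, the fingers measure 130 mm over their backs; the gripper's body (75 mm by 190 mm) begins 47 mm behind the grasp point.
Start: joints at [1.12, 0.434, 0.025, 1.573, -0.012, 1.134, -0.075], TCP at [0.213, -0.588, 0.227] pointing down, gripper open.
Joint ranges: [-2.62, 2.62], [-0.44, 2.09], [-1.27, 1.32], [0.08, 2.57], [-1.32, 4.46], [0.12, 2], [-2.74, 2.74]. Speed limits (rad/s): [2.22, 2.22, 3.01, 3.01, 3.14, 3.14, 3.14].

INTERFACE

Orientations are given as a rotation vector (axis times angle).
In Python, from cell import observe, get_image, camera_params, sign_off, silhouettes, grasp_offset gives the robot as it stands. The module is installed in compiled form; this text tells all that it offers.
- The arm moves only by the tool jog_arm, never from a script. Its argument "motion" is a list that holds one entry, the list of rows, each a list of 7 numbers: the shift along the tool's x, y, z in m, then the turn, a rotation vector about the tool's x, y, z in rad, then the closure, from -1 (fully open) to 1 (shut), so that 0 is half open. In form: [[[dx, dy, dz, wx, wy, wz, hand], ...]]. A call has 1 to 10 rows; each row is the pose to reach, as a shift and turn from the pose commanded when the call began, along the tool's axes at that moment; what a row does not reach only later rows make up. A row lasts 1/12 s, in which the tool goes at most 41.7 mm and 7.16 degrees, less where a joint would pass 70% of its speed; a pose out of reach is approached as far as the arm can. A call with a gripper value outside its range is refused whole. The fingers move at their own pace and stop on an object; "force" is the grip in N (left out, the last holds). Time passes only in rows, so rows that repeat a pose let the fingers close. It gives the time, the measured TCP pose, the force, the opening and the grip force at its end, in the units of the state.
- observe(): the state, without advancing time (a new reading comes with each control period).
- get_image(name): name is "side" or "top"; returns the picture (400x640x3 uint8, red, green, blue); there is no depth.
- camera_params(name): a dict with "vertical_fov" (degrees; the focal length in pixels is half the picture's height over the tangent of half this angle, whatever the lens; pixels are square), "cx", "cy" (the principal point, pixels), "T" (4x4, takes a point from camera to world coordinates). Camera axes: x right, y down, z forward; pixel columns grow to the right and rows downward; lengths in m; the calibration is good to about 2 mm. A picture is of the moment at which its call begins. camera_params takes no time and is no camera call.
- sign_off(): hands the job in; it is judged then, once.
Trained networks look in the newest picture that a camera, given by its name, has taken for a name from the list of things; names that differ only in an ending like _2 or _b are one class to them, and where a whole thing is asked for, a point or a joint stands for the part that bears it (a point fixed in the world has none). Each returns a list of dicts, best first, with "p" (0 to 1); they miss things now and then, are a little off and sometimes report something else, mostly with a low value. They report only what shows in the picture. A call takes as long as a camera call. They do not tell look-alikes from the thing itself.
- silhouettes(query, camera): "mask" (400x640 bool, what is visible of it) and "pixel" ([column, row] in pixels, amid what is visible of it).
The state is a dict: "clock": time; "joints": joint angles; "dq": joint speeds; "joint_efforts": joint torques, N m; "position": TCP position; "ee_rot": TCP orientation; "force": force on the tool from outside, world axes, zero at the start; "ft_torque": the same for the moment, N m; "width": opening from 0.0 (shut) to 1.0 (fully open); "gripper_force": force on a finger pad.
Only numpy, scipy, OpenCV 4.12 (cv2) and the standard library are available. Lean on these libraries where they do the work, as an engineer would, in place of code of your own. Each camera call takes 0.05 s, during which the arm holds its last target. There are 200 camera calls.

## Working session

There is one attempt and no reset: what is moved stays moved. The work goes in short steps, Python scripts to look and compute and a tool call to move; the robot and the scene stay as the last step left them, time stands still between calls to the robot, and variables do not carry over. Pictures are saved under pics/ and viewed, at most 10 in all, crops included, and the job is handed in when it is done.

Besides the shell and the picture viewer there is one more tool, called after ">>>" in YAML: its name, and indented under it one key for each argument. jog_arm: Moves the arm, as the interface text tells. Its arguments: {"type":"object","properties":{"motion":{"type":"array"},"force":{"type":"number"}},"required":["motion"]}

```bash
mkdir -p pics; cat > h.py <<'E'
import numpy as np, cv2
from cell import *
from scipy.spatial.transform import Rotation as R
def ray(cam,px):
    c=camera_params(cam); f=200/np.tan(np.radians(c["vertical_fov"])/2); T=np.array(c["T"])
    d=T[:3,:3]@np.array([(px[0]-c["cx"])/f,(px[1]-c["cy"])/f,1]); return T[:3,3],d/np.linalg.norm(d)
def atz(cam,px,z):
    o,d=ray(cam,px); return o+d*(z-o[2])/d[2]
def proj(cam,p):
    c=camera_params(cam); f=200/np.tan(np.radians(c["vertical_fov"])/2); T=np.array(c["T"])
    q=T[:3,:3].T@(np.array(p)-T[:3,3]); return np.array([c["cx"]+f*q[0]/q[2],c["cy"]+f*q[1]/q[2]])
def tri(p1,p2):
    (o1,d1),(o2,d2)=ray("side",p1),ray("top",p2)
    A=np.stack([d1,-d2],1); s=np.linalg.lstsq(A,o2-o1,rcond=None)[0]
    a,b=o1+s[0]*d1,o2+s[1]*d2; return (a+b)/2,np.linalg.norm(a-b)
E
python3 - <<'E'
from h import *
s=observe(); print(s["clock"],s["position"],s["ee_rot"],s["width"],grasp_offset)
im={c:get_image(c) for c in("top","side")}
for c in im:
    cv2.imwrite(f"pics/{c}0.png",im[c][:,:,::-1]); print(c,np.round(camera_params(c)["T"],3).tolist(),camera_params(c)["vertical_fov"])
    for q in("clamp","jaw_tab","bottle","cap","jaw_face","cap_grip"):
        print(c,q,[(round(r["p"],2),np.round(r["pixel"]).tolist(),int(r["mask"].sum())) for r in silhouettes(q,c)[:3]])
E
```

```text
0.0 [ 0.21278804 -0.58715088  0.22596358] [-3.09281585e+00 -5.43167370e-01  6.39275423e-04] 0.9978319328887094 0.0188
top [[0.009, -0.995, 0.097, 0.44], [-1.0, -0.011, -0.019, -0.041], [0.02, -0.097, -0.995, 1.336], [0.0, 0.0, 0.0, 1.0]] 51.804502952738424
top clamp [(0.92, [319.0, 232.0], 1575)]
top jaw_tab [(0.79, [318.0, 234.0], 349)]
top bottle [(0.63, [245.0, 221.0], 437)]
top cap [(0.77, [293.0, 221.0], 308)]
top jaw_face [(0.51, [320.0, 231.0], 339)]
top cap_grip [(0.61, [286.0, 223.0], 327)]
side [[-0.881, -0.351, 0.317, 0.244], [-0.473, 0.648, -0.597, 0.531], [0.004, -0.676, -0.737, 0.863], [0.0, 0.0, 0.0, 1.0]] 54.23084596426223
side clamp [(0.66, [348.0, 248.0], 1930), (0.58, [356.0, 230.0], 463)]
side jaw_tab [(0.67, [354.0, 235.0], 587)]
side bottle [(0.84, [325.0, 254.0], 430), (0.67, [295.0, 300.0], 1188)]
side cap [(0.87, [326.0, 232.0], 635)]
side jaw_face [(0.89, [352.0, 231.0], 542), (0.42, [322.0, 255.0], 503)]
side cap_grip [(0.57, [325.0, 237.0], 573)]
```

```bash
ls pics
```

```text
side0.png
top0.png
```

```bash
python3 - <<'E'
import cv2,numpy as np
a=cv2.imread("pics/top0.png")[150:300,200:400]; b=cv2.imread("pics/side0.png")[170:320,250:450]
cv2.imwrite("pics/crops.png",np.vstack([cv2.resize(x,(800,600),interpolation=cv2.INTER_CUBIC)[::2,::2] if 0 else cv2.resize(x,(400,300),interpolation=cv2.INTER_CUBIC) for x in(a,b)]))
E
```

```text
(no output)
```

View pics/top0.png

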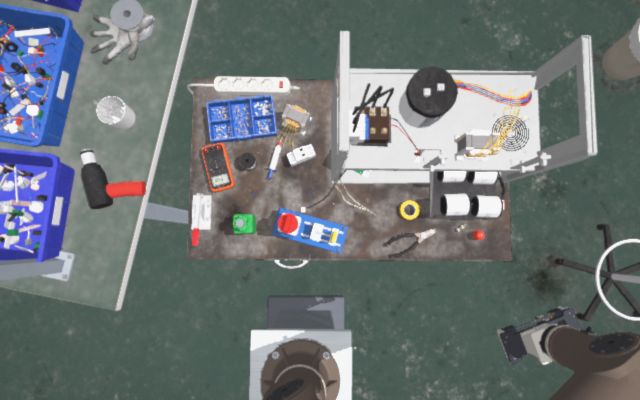

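View pics/side0.png

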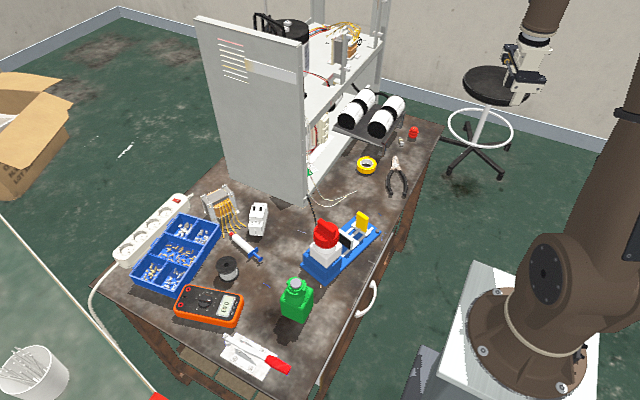

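View pics/crops.png

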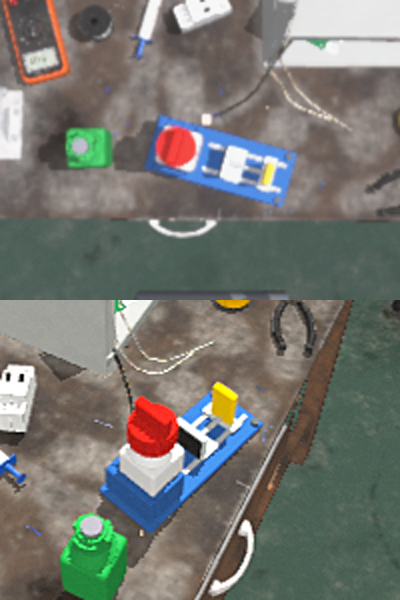

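The top picture shows the blue clamp at pixels (275–348, 207–252), with the red cap at (288,223) and the yellow tab at (334,236). In the side picture the cap is at (326,232) and the tab at (362,222). There are two candidates for the bottle:
- White bottle under the red cap in the clamp: this is the one meant, as the enlarged crop confirms.
- Green bottle at top (244,223): a look-alike, which I'll leave alone.

Next I fit simple models to the colour masks.

```bash
cat > fit.py <<'E'
from h import *
from scipy.optimize import least_squares
def colmask(im,kind,win):
    h=cv2.cvtColor(im,cv2.COLOR_RGB2HSV).astype(int); H,S,V=h[...,0],h[...,1],h[...,2]
    m={"y":(H>20)&(H<35)&(S>120)&(V>70),"r":((H<8)|(H>172))&(S>130)&(V>60)}[kind]
    o=np.zeros_like(m); a,b,c,d=win; o[c:d,a:b]=m[c:d,a:b]; 
    n,l,st,ce=cv2.connectedComponentsWithStats(o.astype(np.uint8)); k=1+np.argmax(st[1:,4]); return l==k
def box(cx,cy,z0,z1,lx,ly,yaw):
    c,s=np.cos(yaw),np.sin(yaw)
    return np.array([[cx+c*a-s*b,cy+s*a+c*b,z] for a in(-lx/2,lx/2) for b in(-ly/2,ly/2) for z in(z0,z1)])
def cyl(cx,cy,z0,z1,r):
    return np.array([[cx+r*np.cos(t),cy+r*np.sin(t),z] for t in np.linspace(0,6.28,24) for z in(z0,z1)])
def hullmask(cam,pts,up=4):
    o=np.zeros((400*up,640*up),np.uint8)
    for P in pts:
        q=np.array([proj(cam,p) for p in P])
        cv2.fillConvexPoly(o,cv2.convexHull(((q+.5)*up).astype(np.float32)).astype(np.int32),1)
    return o
def cen(m):
    v,u=np.nonzero(m); return np.array([u.mean(),v.mean(),np.sqrt(len(u))])
def mc(cam,pts):
    c=cen(hullmask(cam,pts)); return np.array([(c[0]+.5)/4-.5,(c[1]+.5)/4-.5,c[2]/4])
E
cat > run1.py <<'E'
from fit import *
W={"top":(270,360,195,260),"side":(295,395,195,290)}
im={c:cv2.imread(f"pics/{c}0.png")[:,:,::-1].copy() for c in W}
M={k:{c:cen(colmask(im[c],k,W[c])) for c in W} for k in "yr"}
print(M)
yaw=-0.2
for it in range(3):
    cap=lambda p:[cyl(p[0],p[1],.111,.141,.029),box(p[0],p[1],.141,.165,.05,.014,yaw)]
    fc=lambda p:np.concatenate([(mc(c,cap(p))-M["r"][c])[:2] for c in W])
    rc=least_squares(fc,atz("top",M["r"]["top"][:2],.14)[:2],diff_step=5e-3)
    tab=lambda p:[box(p[0],p[1],p[2]-.036,p[2]+.018,.036,.012,yaw)]
    ft=lambda p:np.concatenate([(mc(c,tab(p))-M["y"][c])[:2] for c in W])
    rt=least_squares(ft,[*atz("top",M["y"]["top"][:2],.08)[:2],.07],diff_step=5e-3)
    d=rc.x-rt.x[:2]; yaw=np.arctan2(-d[0],d[1])
    print(rc.x.round(4),rc.fun.round(2),rt.x.round(4),rt.fun.round(2),"yaw",np.degrees(yaw),"dist",np.hypot(*d))
    print([mc(c,tab(rt.x))[2] for c in W])
E
python3 run1.py
```

```text
{'y': {'top': array([333.42424242, 236.63636364,   5.74456265]), 'side': array([361.44845361, 220.97938144,  13.92838828])}, 'r': {'top': array([287.36949153, 222.98644068,  17.17556404]), 'side': array([325.54530478, 233.89950577,  24.63736999])}}
[0.483  0.0405] [ 0.5  -0.12 -0.11  0.7 ] [ 0.4452 -0.0961  0.059 ] [-0.03 -0.29  0.18  0.22] yaw -15.477654488721608 dist 0.14179753231875525
[np.float64(7.558108228915487), np.float64(15.348045478170828)]Traceback (most recent call last):
  File "run1.py", line 10, in <module>
    rc=least_squares(fc,atz("top",M["r"]["top"][:2],.14)[:2],diff_step=5e-3)
    return func(*args, **kwargs)
    vector_fun = VectorFunction(
        fun_wrapped,
    ...<6 lines>...
        workers=workers
    )
    self.J, dct = approx_derivative(
                  ~~~~~~~~~~~~~~~~~^
        self.fun_wrapped, self.x, f0=self.f, **finite_diff_options
        ^^^^^^^^^^^^^^^^^^^^^^^^^^^^^^^^^^^^^^^^^^^^^^^^^^^^^^^^^^
    )
    ^
    J, _nfev = _dense_difference(fun_wrapped, x0, f0, h,
               ~~~~~~~~~~~~~~~~~^^^^^^^^^^^^^^^^^^^^^^^^
                       
[... 419 characters left out ...]
   ~~~~~~~~^^^
    return self.f(x, *self.args, **self.kwargs)
           ~~~~~~^^^^^^^^^^^^^^^^^^^^^^^^^^^^^^
  File "run1.py", line 9, in <lambda>
    fc=lambda p:np.concatenate([(mc(c,cap(p))-M["r"][c])[:2] for c in W])
                                 ~~^^^^^^^^^^
  File "fit.py", line 22, in mc
    c=cen(hullmask(cam,pts)); return np.array([(c[0]+.5)/4-.5,(c[1]+.5)/4-.5,c[2]/4])
          ~~~~~~~~^^^^^^^^^
  File "fit.py", line 16, in hullmask
    q=np.array([proj(cam,p) for p in P])
                ~~~~^^^^^^^
  File "h.py", line 10, in proj
    c=camera_params(cam); f=200/np.tan(np.radians(c["vertical_fov"])/2); T=np.array(c["T"])
ValueError: time passes only in moves, steps and waits
```

```bash
cat >> h.py <<'E'
import functools,os,pickle
_cp=camera_params
if not os.path.exists("cp.pkl"): pickle.dump({c:_cp(c) for c in("top","side")},open("cp.pkl","wb"))
_C=pickle.load(open("cp.pkl","rb"))
def camera_params(c): return _C[c]
E
sed -i 's/yaw=-0.2$/yaw=-0.27/; s/range(3)/range(2)/' run1.py
python3 run1.py; python3 - <<'E'
from h import *
s=observe(); print(s["clock"]); r=R.from_rotvec(s["ee_rot"]).as_matrix(); print(r.round(3)); print(s["joints"])
E
```

```text
{'y': {'top': array([333.42424242, 236.63636364,   5.74456265]), 'side': array([361.44845361, 220.97938144,  13.92838828])}, 'r': {'top': array([287.36949153, 222.98644068,  17.17556404]), 'side': array([325.54530478, 233.89950577,  24.63736999])}}
[0.4832 0.0402] [ 0.49 -0.19 -0.14  0.53] [ 0.4455 -0.0956  0.061 ] [-0.15 -0.32  0.06 -0.15] yaw -15.531228431649634 dist 0.14100624887253121
[np.float64(7.660776723022281), np.float64(15.184284639060214)]
[0.4832 0.0402] [ 0.52 -0.19 -0.1   0.49] [ 0.445 -0.096  0.06 ] [-0.07 -0.34  0.3   0.03] yaw -15.663179151607206 dist 0.1414082905653031
[np.float64(7.54983443527075), np.float64(15.184284639060214)]
0.7
[[ 0.94   0.341 -0.   ]
 [ 0.341 -0.94  -0.   ]
 [-0.     0.    -1.   ]]
[ 1.12040325  0.43449467  0.02500676  1.57323443 -0.0115943   1.13399747
 -0.07512451]
```

```bash
python3 - <<'E'
from h import *
print("panel foot side",atz("side",(303,200),0),"left foot",atz("side",(240,178),0))
print("panel top-view lower corner",[atz("top",p,z).round(3).tolist() for p in((337,180),(349,180)) for z in(0,.2,.4)])
print("white bottle cyl corner",[atz("top",(442,215),z).round(3).tolist() for z in (0,.15)])
s=observe();p=np.array(s["position"]);Rm=R.from_rotvec(s["ee_rot"]).as_matrix()
y=np.radians(-15.6);cy=np.array([-np.sin(y),np.cos(y),0]);g=np.array([.4832,.0402,0])-.170*cy;g[2]=.2
print(g,(Rm.T@(g-p)).round(4))
E
```

```text
panel foot side [ 6.42692036e-01 -1.26141657e-01 -1.11022302e-16] left foot [ 0.86055336 -0.11252918  0.        ]
panel top-view lower corner [[0.63, -0.109, 0.0], [0.601, -0.099, 0.2], [0.573, -0.089, 0.4], [0.63, -0.149, 0.0], [0.601, -0.132, 0.2], [0.573, -0.116, 0.4]]
white bottle cyl corner [[0.518, -0.453, 0.0], [0.509, -0.407, 0.15]]
[ 0.43748363 -0.12353764  0.2       ] [ 0.3692 -0.3598  0.0267]
```

>>> jog_arm:
  motion:
    - [[0.04, -0.04, 0, 0, 0, -0.1, 1], [0.08, -0.08, 0, 0, 0, -0.2, 1], [0.11, -0.11, 0, 0, 0, -0.3, 1], [0.14, -0.14, 0, 0, 0, -0.4, 1], [0.17, -0.17, 0, 0, 0, -0.5, 1], [0.2, -0.195, 0, 0, 0, -0.6, 1], [0.23, -0.225, 0, 0, 0, -0.7, 1], [0.26, -0.255, 0, 0, 0, -0.8, 1], [0.29, -0.28, 0, 0, 0, -0.9, 1], [0.32, -0.31, 0, 0, 0, -0.951, 1]]
  force: 20

```text
clock: 1.53
position: [0.396, -0.2113, 0.2271]
ee_rot: [2.496, 1.906, 0.0]
force: [1.0, -1.1, -0.1]
width: 0.324
gripper_force: 0.0
```

```bash
cat >> h.py <<'E'
Y=np.radians(-15.6);CX=np.array([np.cos(Y),np.sin(Y),0]);CY=np.array([-np.sin(Y),np.cos(Y),0]);CO=np.array([.4832,.0402,0])
def st(goal=None):
    s=observe();p=np.array(s["position"]);Rm=R.from_rotvec(s["ee_rot"]).as_matrix()
    print("t",s["clock"],"pos",p.round(4),"clampxy",round((p-CO)@CX,4),round((p-CO)@CY,4),"toolx az",np.degrees(np.arctan2(Rm[1,0],Rm[0,0])).round(2),"tilt",np.degrees(np.arccos(-Rm[2,2])).round(2),"F",np.round(s["force"],1),"w",round(s["width"],3),"gf",s["gripper_force"],"q",np.round(s["joints"],2))
    if goal is not None: print("tool delta",(Rm.T@(goal-p)).round(4))
E
python3 -c "
from h import *
g=CO-.170*CY;g[2]=.15;st(g)"
```

```text
t 1.5333 pos [ 0.396  -0.2113  0.2271] clampxy -0.0163 -0.2657 toolx az 74.72 tilt 0.07 F [ 1.  -1.1 -0.1] w 0.324 gf 0.0 q [ 0.7   0.18 -0.37  1.96  0.07  1.02  0.02]
tool delta [0.0957 0.0168 0.0771]
```

>>> jog_arm:
  motion:
    - [[0.03, 0.005, 0, 0, 0, 0, 1], [0.06, 0.01, 0, 0, 0, 0, 1], [0.086, 0.016, 0.02, 0, 0, 0, 1], [0.092, 0.017, 0.055, 0, 0, 0, 1], [0.092, 0.017, 0.09, 0, 0, 0, 1], [0.092, 0.017, 0.12, 0, 0, 0, 1], [0.092, 0.017, 0.15, 0, 0, 0, 1], [0.092, 0.017, 0.17, 0, 0, 0, 1], [0.092, 0.017, 0.183, 0, 0, 0, 1]]

```text
clock: 2.28
position: [0.4354, -0.1287, 0.0416]
ee_rot: [-2.5, -1.899, 0.002]
force: [0.7, -0.3, -0.2]
width: 0.005
gripper_force: 0.0
```

```bash
python3 -c "
from h import *
st()
im=get_image('side');cv2.imwrite('pics/side1.png',cv2.resize(im[160:300,250:450],(800,560),interpolation=cv2.INTER_CUBIC)[:,:,::-1])"
```

```text
t 2.2833 pos [ 0.4354 -0.1287  0.0416] clampxy -0.0006 -0.1756 toolx az 74.42 tilt 0.15 F [ 0.7 -0.3 -0.2] w 0.005 gf 0.0 q [ 0.45  0.46 -0.36  2.15  0.28  0.58 -0.39]
```

View pics/side1.png

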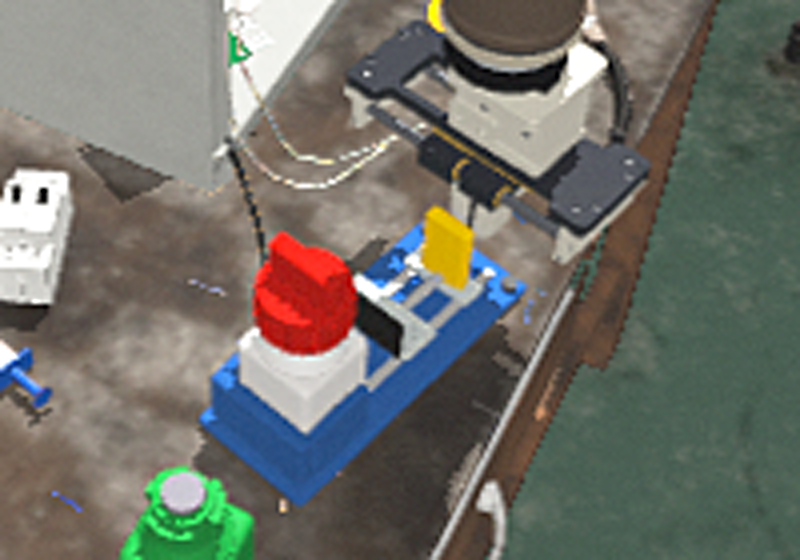

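The closed fingers sit right behind the yellow tab, seen in the crop at (450,245). Now I push.

>>> jog_arm:
  motion:
    - [[0.008, 0, 0, 0, 0, 0, 1], [0.014, 0, 0, 0, 0, 0, 1], [0.019, 0, 0, 0, 0, 0, 1], [0.024, 0, 0, 0, 0, 0, 1], [0.029, 0, 0, 0, 0, 0, 1], [0.034, 0, 0, 0, 0, 0, 1], [0.038, 0, 0, 0, 0, 0, 1], [0.042, 0, 0, 0, 0, 0, 1], [0.046, 0, 0, 0, 0, 0, 1], [0.046, 0, 0, 0, 0, 0, 1]]

```text
clock: 3.17
position: [0.4492, -0.0844, 0.0446]
ee_rot: [2.501, 1.9, 0.0]
force: [-2.1, -1.9, -0.9]
width: 0.005
gripper_force: 0.9
```

```bash
python3 -c "
from h import *
st()"
```

```text
t 3.1667 pos [ 0.4492 -0.0844  0.0446] clampxy 0.0007 -0.1292 toolx az 74.44 tilt 0.07 F [-2.1 -1.9 -0.9] w 0.005 gf 0.8801597915589809 q [ 0.35  0.45 -0.36  2.14  0.28  0.59 -0.49]
```

>>> jog_arm:
  motion:
    - [[0.002, 0, 0, 0, 0, 0, 1], [0.004, 0, 0, 0, 0, 0, 1], [0.006, 0, 0, 0, 0, 0, 1], [0.008, 0, 0, 0, 0, 0, 1], [0.008, 0, 0, 0, 0, 0, 1]]

```text
clock: 3.58
position: [0.4509, -0.0779, 0.0446]
ee_rot: [2.502, 1.898, -0.001]
force: [-3.0, -4.9, 4.7]
width: 0.001
gripper_force: 3.2
```

>>> jog_arm:
  motion:
    - [[0.0015, 0, 0, 0, 0, 0, 1], [0.003, 0, 0, 0, 0, 0, 1], [0.003, 0, 0, 0, 0, 0, 1]]

```text
clock: 3.83
position: [0.4511, -0.0772, 0.0446]
ee_rot: [2.503, 1.895, -0.005]
force: [-3.9, -13.4, 7.8]
width: 0.006
gripper_force: 7.4
```

>>> jog_arm:
  motion:
    - [[0.001, 0, 0, 0, 0, 0, 1], [0.002, 0, 0, 0, 0, 0, 1], [0.002, 0, 0, 0, 0, 0, 1]]

```text
clock: 4.08
position: [0.451, -0.0771, 0.0446]
ee_rot: [2.503, 1.892, -0.008]
force: [-6.5, -20.4, 9.2]
width: 0.004
gripper_force: 10.9
```

```bash
python3 -c "
from h import *
st()
im=get_image('side');cv2.imwrite('pics/side2.png',cv2.resize(im[160:300,250:450],(800,560),interpolation=cv2.INTER_CUBIC)[:,:,::-1])"
```

```text
t 4.0833 pos [ 0.451  -0.0771  0.0446] clampxy 0.0006 -0.1216 toolx az 74.18 tilt 0.36 F [ -6.5 -20.4   9.2] w 0.004 gf 10.94710239674896 q [ 0.32  0.45 -0.35  2.14  0.29  0.59 -0.51]
```

View pics/side2.png

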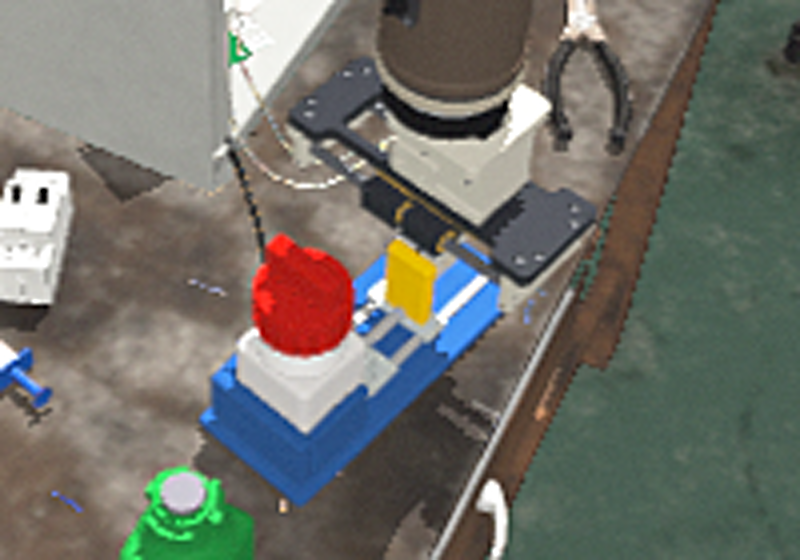

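The pad now presses on the bottle and the tab held still under about 21 N. I back off, rise, turn and open.

>>> jog_arm:
  motion:
    - [[-0.01, 0, 0, 0, 0, 0, 1], [-0.022, 0, 0, 0, 0, 0, 1], [-0.025, 0, -0.025, 0, 0, 0, 1], [-0.025, 0, -0.06, 0, 0, 0, 1], [-0.025, 0, -0.1, 0, 0, 0, 1], [-0.025, 0, -0.135, 0, 0, 0.05, 1], [-0.025, 0, -0.165, 0, 0, 0.15, 0.5], [-0.025, 0, -0.19, 0, 0, 0.27, 0], [-0.015, 0, -0.2, 0, 0, 0.39, -0.3], [0, 0, -0.2, 0, 0, 0.51, -0.3]]

```text
clock: 4.97
position: [0.4542, -0.0725, 0.2476]
ee_rot: [2.902, 1.194, 0.01]
force: [0.7, 0.3, -0.2]
width: 0.248
gripper_force: 0.0
```

>>> jog_arm:
  motion:
    - [[0, 0, 0, 0, 0, 0.12, -0.3], [0, 0, 0, 0, 0, 0.24, -0.3], [0, 0, 0, 0, 0, 0.36, -0.3], [0, 0, 0, 0, 0, 0.48, -0.3], [0, 0, 0, 0, 0, 0.6, -0.3], [0, 0, 0, 0, 0, 0.72, -0.3], [0, 0, 0, 0, 0, 0.84, -0.3], [0, 0, 0, 0, 0, 0.96, -0.3], [0, 0, 0, 0, 0, 1.06, -0.3], [0, 0, 0, 0, 0, 1.06, -0.3]]

```text
clock: 5.8
position: [0.4528, -0.0714, 0.2445]
ee_rot: [-3.111, 0.43, -0.003]
force: [-0.3, 0.2, 0.4]
width: 0.653
gripper_force: 0.0
```

```bash
python3 - <<'E'
from fit import *
W={"top":(270,360,195,260),"side":(295,395,195,290)}
im={c:get_image(c) for c in W}
for k in "ry":
  print(k,{c:cen(colmask(im[c],k,W[c])).round(2).tolist() for c in W})
cv2.imwrite('pics/s3.png',np.vstack([cv2.resize(im[c][160:300,220:420],(400,280),interpolation=cv2.INTER_CUBIC) for c in W])[:,:,::-1])
m=cen(colmask(im["side"],"r",W["side"]))
# side-only centroid at fixed z model shift
cap=lambda p:[cyl(p[0],p[1],.111,.141,.029),box(p[0],p[1],.141,.165,.05,.014,Y)]
from scipy.optimize import least_squares
r=least_squares(lambda p:(mc("side",cap(p))-m)[:2],CO[:2],diff_step=5e-3); print(r.x,r.fun,((r.x-CO[:2])@CX[:2]).round(4),((r.x-CO[:2])@CY[:2]).round(4))
g=np.array([*r.x,.2]);st(g)
E
```

```text
r {'top': [284.17, 221.92, 13.96], 'side': [324.86, 234.22, 24.47]}Traceback (most recent call last):
  File "<stdin>", line 5, in <module>
  File "fit.py", line 7, in colmask
    n,l,st,ce=cv2.connectedComponentsWithStats(o.astype(np.uint8)); k=1+np.argmax(st[1:,4]); return l==k
                                                                        ~~~~~~~~~^^^^^^^^^^
    return _wrapfunc(a, 'argmax', axis=axis, out=out, **kwds)
    return bound(*args, **kwds)
ValueError: attempt to get argmax of an empty sequence
```

```bash
python3 - <<'E'
from h import *
g=np.array([.4837,.0421,.19]);st(g)
E
```

```text
t 5.9 pos [ 0.4526 -0.0716  0.2443] clampxy 0.0006 -0.1159 toolx az -15.29 tilt 0.08 F [ 0.   0.1 -0. ] w 0.65 gf 0.0 q [ 0.27  0.16 -0.26  1.92  0.05  1.06 -1.85]
tool delta [-1.000e-04 -1.178e-01  5.430e-02]
```

>>> jog_arm:
  motion:
    - [[0, -0.03, 0, 0, 0, 0, -0.3], [0, -0.06, 0, 0, 0, 0, -0.3], [0, -0.09, 0, 0, 0, 0, -0.3], [0, -0.118, 0.01, 0, 0, 0, -0.3], [0, -0.118, 0.03, 0, 0, 0, -0.3], [0, -0.118, 0.05, 0, 0, 0, -0.3], [0, -0.118, 0.055, 0, 0, 0, -0.3]]

```text
clock: 6.48
position: [0.4825, 0.042, 0.1864]
ee_rot: [3.113, -0.417, -0.005]
force: [-1.0, -1.0, 0.1]
width: 0.65
gripper_force: 0.0
```

```bash
python3 - <<'E'
from h import *
im={c:get_image(c) for c in("side","top")}
cv2.imwrite('pics/s3.png',np.vstack([cv2.resize(im[c][160:300,220:420],(429,300),interpolation=cv2.INTER_CUBIC) for c in im])[:,:,::-1])
g=np.array([.4837,.0421,.143]);st(g)
E
```

```text
t 6.5833 pos [0.4833 0.0414 0.1881] clampxy -0.0003 0.0012 toolx az -15.42 tilt 0.12 F [0.5 0.3 1.3] w 0.652 gf 0.0 q [ 0.08  0.28 -0.33  1.93  0.11  0.95 -2.15]
tool delta [ 0.0003 -0.0008  0.0451]
```

View pics/s3.png

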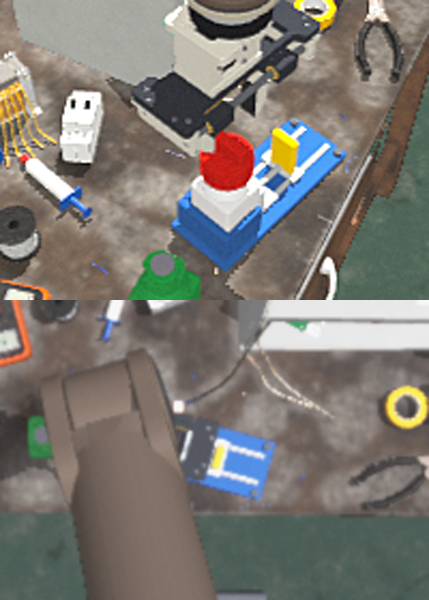

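The side view shows the two fingers straddling the cap's bar, at about (225,150) in the crop, and the jaw still shut. I descend and grip.

>>> jog_arm:
  motion:
    - [[0, 0, 0.015, 0, 0, 0, -0.3], [0, 0, 0.03, 0, 0, 0, -0.3], [0, 0, 0.04, 0, 0, 0, -0.3], [0, 0, 0.0435, 0, 0, 0, -0.3], [0, 0, 0.0435, 0, 0, 0, 0.3], [0, 0, 0.0435, 0, 0, 0, 1], [0, 0, 0.0435, 0, 0, 0, 1], [0, 0, 0.0435, 0, 0, 0, 1], [0, 0, 0.0435, 0, 0, 0, 1], [0, 0, 0.0435, 0, 0, 0, 1]]
  force: 50

```text
clock: 7.42
position: [0.4842, 0.0416, 0.1456]
ee_rot: [-3.113, 0.425, -0.001]
force: [0.9, -0.4, 0.3]
width: 0.263
gripper_force: 0.0
```

```bash
python3 -c "
from h import *
st()"
```

```text
t 7.4167 pos [0.4842 0.0416 0.1456] clampxy 0.0006 0.0016 toolx az -15.54 tilt 0.04 F [ 0.9 -0.4  0.3] w 0.263 gf 0.0 q [ 0.06  0.33 -0.32  1.99  0.14  0.85 -2.18]
```

>>> jog_arm:
  motion:
    - [[0, 0, 0.002, 0, 0, 0, 1], [0, 0, 0.003, 0, 0, 0, 1], [0, 0, 0.003, 0, 0, 0, 1], [0, 0, 0.003, 0, 0, 0, 1], [0, 0, 0.003, 0, 0, 0, 1]]

```text
clock: 7.83
position: [0.4841, 0.0411, 0.1425]
ee_rot: [3.112, -0.425, 0.0]
force: [-1.7, -1.2, 6.8]
width: 0.151
gripper_force: 50.0
```

>>> jog_arm:
  motion:
    - [[0, 0, 0.002, 0, 0, 0, 1], [0, 0, 0.004, 0, 0, 0, 1], [0, 0, 0.006, 0, 0, 0, 1], [0, 0, 0.006, 0, 0, 0, 1]]

```text
clock: 8.17
position: [0.4841, 0.0411, 0.1366]
ee_rot: [3.112, -0.425, 0.001]
force: [-3.6, -2.7, 11.5]
width: 0.146
gripper_force: 50.0
```

```bash
python3 -c "
from h import *
st()"
```

```text
t 8.1667 pos [0.4841 0.0411 0.1366] clampxy 0.0007 0.0011 toolx az -15.56 tilt 0.04 F [-3.6 -2.7 11.5] w 0.146 gf 50.0051611661911 q [ 0.06  0.34 -0.32  2.    0.14  0.83 -2.18]
```

>>> jog_arm:
  motion:
    - [[0, 0, 0.002, 0, 0, 0, 1], [0, 0, 0.004, 0, 0, 0, 1], [0, 0, 0.004, 0, 0, 0, 1]]

```text
clock: 8.42
position: [0.4846, 0.0411, 0.1354]
ee_rot: [3.111, -0.426, 0.004]
force: [-14.0, -5.0, 45.9]
width: 0.149
gripper_force: 50.0
```

>>> jog_arm:
  motion:
    - [[0, 0, -0.002, 0, 0, 0, 1], [0, 0, -0.002, 0, 0, 0, 1]]

```text
clock: 8.58
position: [0.4844, 0.041, 0.1357]
ee_rot: [3.112, -0.426, 0.003]
force: [-3.1, -2.6, 12.7]
width: 0.148
gripper_force: 50.0
```

>>> jog_arm:
  motion:
    - [[0, 0, 0, 0, 0, -0.06, 1], [0, 0, 0, 0, 0, -0.12, 1], [0, 0, 0, 0, 0, -0.18, 1], [0, 0, 0, 0, 0, -0.24, 1], [0, 0, 0, 0, 0, -0.3, 1]]

```text
clock: 9.0
position: [0.485, 0.0418, 0.1356]
ee_rot: [-3.141, -0.049, -0.004]
force: [-1.7, -0.1, 15.9]
width: 0.149
gripper_force: 50.0
```

```bash
python3 -c "
from h import *
st();print(observe()['ft_torque'])"
```

```text
t 9.0 pos [0.485  0.0418 0.1356] clampxy 0.0013 0.002 toolx az 1.8 tilt 0.15 F [-1.7 -0.1 15.9] w 0.149 gf 50.01056134700775 q [ 0.11  0.35 -0.39  1.99  0.18  0.83 -1.92]
[-0.16189148  0.6052753  -0.07012693]
```

>>> jog_arm:
  motion:
    - [[0, 0, 0, 0, 0, -0.08, 1], [0, 0, 0, 0, 0, -0.16, 1], [0, 0, 0, 0, 0, -0.24, 1], [0, 0, 0, 0, 0, -0.32, 1], [0, 0, 0, 0, 0, -0.4, 1], [0, 0, 0, 0, 0, -0.48, 1], [0, 0, 0, 0, 0, -0.56, 1], [0, 0, 0, 0, 0, -0.64, 1], [0, 0, 0, 0, 0, -0.7, 1], [0, 0, 0, 0, 0, -0.75, 1]]

```text
clock: 9.83
position: [0.4853, 0.0424, 0.1356]
ee_rot: [2.904, 1.197, 0.005]
force: [-1.6, 1.4, 13.8]
width: 0.148
gripper_force: 50.0
```

```bash
python3 -c "
from h import *
st();print(observe()['ft_torque'])"
```

```text
t 9.8333 pos [0.4853 0.0424 0.1356] clampxy 0.0015 0.0027 toolx az 44.81 tilt 0.18 F [-1.6  1.4 13.8] w 0.148 gf 50.01401603221893 q [ 0.25  0.38 -0.56  1.98  0.27  0.85 -1.25]
[ 0.15105114  0.44360273 -0.06659482]
```

>>> jog_arm:
  motion:
    - [[0, 0, -0.003, 0, 0, 0, 1], [0, 0, -0.006, 0, 0, 0, 1], [0, 0, -0.009, 0, 0, 0, 1], [0, 0, -0.012, 0, 0, 0, 1], [0, 0, -0.016, 0, 0, 0, 1], [0, 0, -0.02, 0, 0, 0, 1]]

```text
clock: 10.33
position: [0.4834, 0.0413, 0.1541]
ee_rot: [-2.906, -1.192, 0.002]
force: [-0.1, 0.4, -0.1]
width: 0.153
gripper_force: 50.0
```

>>> jog_arm:
  motion:
    - [[0, 0, -0.008, 0, 0, 0, 1], [0, 0, -0.018, 0, 0, 0, 1], [0, 0, -0.028, 0, 0, 0, 1], [0, 0, -0.038, 0, 0, 0, 1], [0, 0, -0.048, 0, 0, 0, 1], [0, 0, -0.058, 0, 0, 0, 1], [0, 0, -0.066, 0, 0, 0, 1], [0, 0, -0.072, 0, 0, 0, 1], [0, 0, -0.072, 0, 0, 0, 1], [0, 0, -0.072, 0, 0, 0, 1]]

```text
clock: 11.17
position: [0.484, 0.0414, 0.2264]
ee_rot: [2.906, 1.192, 0.001]
force: [0.7, -0.2, -0.8]
width: 0.146
gripper_force: 50.0
```

```bash
python3 -c "
from h import *
im=get_image('side');st();print(np.abs(observe()['dq']).max())
cv2.imwrite('pics/s4.png',cv2.resize(im[140:300,230:430],(750,600),interpolation=cv2.INTER_CUBIC)[:,:,::-1])"
```

```text
t 11.2167 pos [0.4838 0.0414 0.226 ] clampxy 0.0002 0.0013 toolx az 44.61 tilt 0.02 F [-0.1  0.8 -0.5] w 0.15 gf 49.99895632266998 q [ 0.29  0.27 -0.6   1.87  0.17  1.06 -1.16]
0.007912557182991102
```

View pics/s4.png

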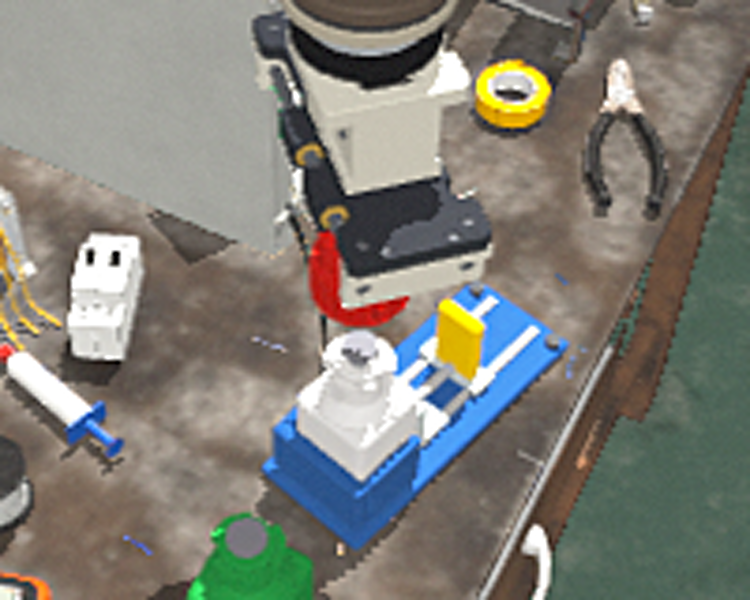

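The cap hangs from the gripper at crop pixel (355,290), clear of the bare neck at (358,348). The bottle stands in the clamp with the jaw shut.

```bash
python3 -c "
from cell import *
print(sign_off())"
```

```text
the job is handed in; nothing more can be done
None
```

I shut the clamp jaw firmly on the white bottle, pressed the red cap down and twisted it free (about 60° anticlockwise), and finished holding it level about 7 cm above the neck; the job was handed in at about 11 s, with no verdict shown.

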